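# Stand the toppled jar back up and shut the specimen case

### The arm

A 7-joint arm with a two-finger parallel gripper is mounted at the origin on a cart in front of the work surface, level with it; the furniture and walls round the work are solid. World frame = base frame: x ahead of the robot, y to its left, z up, the work surface at z = 0. Lengths are in m, angles in rad, forces in N, time in s.
With the tool pointing down it reaches from about 0.4 to 0.9 m from the base axis. Payload 5.5 kg.
Tool frame: the origin (TCP) lies between the finger pads; the fingertips stand 14 mm ahead of it and the grasp point (between the pads) lies 5 mm behind it; z points along the fingers, y is the direction in which the jaws open and shut (so a half turn about z gives the same grasp; the last joint's range is limited). The gripper opens to 92 mm and grips with 3 to 60 N. Pads are 19 mm wide; open, the fingers measure 130 mm over their backs; the gripper's body (75 mm by 190 mm) begins 47 mm behind the grasp point.
Start: joints at [-1.008, 0.501, -0.427, 1.55, 0.221, 1.138, -0.21], TCP at [0.192, 0.621, 0.241] pointing down, gripper open.
Joint ranges: [-2.88, 2.88], [-0.31, 2.03], [-1.54, 1.56], [0.2, 2.42], [-1.41, 4.55], [0.19, 2.02], [-2.57, 2.57]. Speed limits (rad/s): [2.57, 2.57, 3.14, 3.14, 3.14, 3.14, 3.14].

### API

Orientations are given as a unit quaternion [w, x, y, z].
In Python, from rig import get_state, grab_frame, ctrl gives the robot as it stands.
- The arm moves only by the tool arm_command, never from a script. Its argument "series" is a list of rows, each a list of 4 numbers: the shift along the tool's x, y, z in cm, then the turn about the tool's z in degrees. A call has 1 to 20 rows; each row is the pose to reach, as a shift and turn from the pose commanded when the call began, along the tool's axes at that moment; what a row does not reach only later rows make up. A row lasts 1/10 s, in which the tool goes at most 50 mm and 8.59 degrees, less where a joint would pass 70% of its speed; a pose out of reach is approached as far as the arm can. A call with a gripper value outside its range is refused whole. "fingers" is the finger opening in cm, from 0 to 9.18, set as the call begins (left out, the last holds). The fingers move at their own pace and stop on an object; the grip force is fixed at half the most. Time passes only in rows, so rows that repeat a pose let the fingers close. It gives the time, the measured TCP pose, the force and the opening at its end, in the units of the state.
- get_state(): the state, without advancing time (a new reading comes with each control period).
- grab_frame(name): name is "side" or "top" or "wrist"; returns a dict with "img" (420x560x3 uint8, red, green, blue), "camera_matrix" (3x3 intrinsics, pixels), "rvec" (rotation vector, rad) and "tvec" (3), from world to camera coordinates, as OpenCV has them. Camera axes: x right, y down, z forward; pixel columns grow to the right and rows downward; lengths in m; the calibration is good to about 2 mm. A picture is of the moment at which its call begins. There is no depth.
- ctrl.job_done(): hands the job in, once; it reports no verdict.
The state is a dict: "time": time; "joint_pos": joint angles; "joint_vel": joint speeds; "joint_torque": joint torques, N m; "ee_pos": TCP position; "tool_rot": TCP orientation; "force": force on the tool from outside, world axes, zero at the start; "torque": the same for the moment, N m; "grip_width": finger opening in m.
Only numpy, scipy, OpenCV 4.12 (cv2) and the standard library are available. Lean on these libraries where they do the work, as an engineer would, in place of code of your own. Each camera call takes 0.05 s, during which the arm holds its last target.

### The job

A specimen jar has toppled against the open specimen case and its head hangs over the rim, so the case cannot be closed. Push the jar back upright so that it stands on the bench beside the case, about where its foot rests now; then tip the case lid over and push it fully shut; and last push the latch on the front of the case up until it lies flat against the case. Only push with the fingers: do not pinch, lift or carry anything, and leave the other things on the bench where they are.

Things in the scene. Friction and masses are not known exactly. Their poses are not given: they have to be found in the camera images.
- specimen_case: teal moulded carrying case, fixed to the bench, 160 (x) x 240 (y) x 52 mm without its lid, 72 mm high when shut. Origin: centre of its underside on the bench; x points from the front (latch side, towards the robot) to the rear hinge, y along the case to its left wall, z up. Outer wall faces: front x = -78, rear x = 82, left y = 120, right y = -120 mm; the rim is at z = 52 mm. Inside, foam with small vials that stay below the rim: keep fingers above z = 55 mm there
- hinge_line (a point): midpoint of the lid's hinge line, at x = 85, y = 0, z = 52 mm of the case; the hinge line runs along the case's y
- specimen_case_lid (a joint): lid angle, rad: 0 = shut, grows as it opens; about 1.6 to 1.75 (just past upright) at the start, 1.92 at most. A stiff-ish hinge (0.15 N m of friction): the lid stays where it is left and has to be pushed all the way down. The lid is a shallow tray, 242 mm wide (along the case's y); its outer face lies 20 mm from the hinge line (on the side away from the opening) and its free edge 164 mm from it, with a 50 mm wide lip 6 mm further out
- lid_edge (a point): middle of the free edge of the lid's outer face
- specimen_case_latch (a joint): latch angle, rad: 0 = upright, flat against the front of the case (fastened); grows as it swings forward and down, 1.66 at most; 0.5 to 1.0 at the start. It turns very freely (0.01 N m of friction) and stays where it is left. Plate 20 mm wide (along the case's y, centred), 8 mm thick, its pivot at x = -82, y = 0, z = 30 mm of the case and its free end 35 mm from the pivot; when fastened its front face is at x = -88 mm of the case
- latch_end (a point): middle of the latch plate's free end, 35 mm from its pivot. Follow it up in an arc about the pivot: a finger pushed straight at the end may bind on it when the latch stands far out
- toppled_jar: clear jar with a yellow lid and brown contents, 73 mm diameter, 123 mm tall, 0.14 to 0.28 kg. Origin: centre of its base; z along its axis from base to lid. At the start it leans about 43 degrees from upright against the left rim of the case (towards the case's -y), its rounded base edge (30 mm from its axis) on the bench outside the left wall, its lid above the inside of the case
- jar_top (a point): centre of the top of the jar's yellow lid, which is 64 mm in diameter and 18 mm high. Pushed flat sideways here, the jar's foot may slide on the bench; it tips surely when the pushing finger moves up and over in an arc about the base edge that rests on the bench. Within about 25 degrees of upright the jar falls back on its base by itself
- dial_timer: cream bench timer with a black dial knob, 51 x 67 x 66 mm, bystander, origin at the centre of its underside
- dropper_1: amber dropper bottle with a white nozzle, 34 mm diameter, 78 mm tall, bystander, origin at its base
- dropper_2: white dropper bottle with a red nozzle, 34 mm diameter, 78 mm tall, bystander, origin at its base
- petri_1: covered dish with straw-coloured filling, 65 mm diameter, 14 mm high, bystander, origin at its base
- petri_2: covered dish with pink filling, 65 mm diameter, 14 mm high, bystander, origin at its base
- spare_lid_2: loose yellow jar lid, 64 mm diameter, 18 mm high, lying behind the case, bystander, origin at its base
Mind the look-alikes: they are no part of the job. What is shaped like the toppled_jar but purple is not meant.

How it is judged:
On the way, in this order (a step that is already met when the one before it is completed fails the run):
1. the jar stands upright on the bench, the lid still open (angle between toppled_jar's own z axis and vertical below 0.06 rad and height (world z) of toppled_jar below 0.006 m and value of joint specimen_case_lid above 1 rad), for 0.3 s.
2. the lid is shut, the latch not yet up (value of joint specimen_case_lid below 0.05 rad and value of joint specimen_case_latch above 0.3 rad), for 0.2 s.
3. the latch lies flat against the case (value of joint specimen_case_latch below 0.12 rad), for 0.2 s.
At the end, for the whole second after the job is handed in: The jar stands upright (within 0.06 rad) and at rest on the bench, its base centre within 100 mm of where it was; the lid is shut (angle under 0.05 rad) and the latch is up against the case (angle under 0.12 rad) (angle between toppled_jar's own z axis and vertical below 0.06 rad and height (world z) of toppled_jar below 0.006 m and linear speed of toppled_jar below 0.02 m/s and distance of toppled_jar from where it was at the start of the episode below 0.1 m and value of joint specimen_case_lid below 0.05 rad and value of joint specimen_case_latch below 0.12 rad); the robot touches nothing.
It fails at once if the jar is lifted off the bench (height (world z) of toppled_jar above 0.05 m or (height (world z) of toppled_jar above 0.035 m and angle between toppled_jar's own z axis and vertical below 0.5 rad) or (height (world z) of toppled_jar above 0.018 m and angle between toppled_jar's own z axis and vertical below 0.15 rad)).
It fails at once if the jar is knocked flat (angle between toppled_jar's own z axis and vertical above 1.2 rad).
It fails at once if the lid is swung down while the jar still leans over the case (value of joint specimen_case_lid below 0.9 rad and angle between toppled_jar's own z axis and vertical above 0.4 rad).
It fails at once if a bystander is moved by more than 30 mm (distance of any of dial_timer, dropper_1, dropper_2, petri_1, petri_2, spare_lid_2 from where it was at the start of the episode above 0.03 m).
It also fails if it takes over 67 s, if anything falls off the work surface, if the arm or the gripper's body presses on something with over 40 N, if the wrist force passes 120 N, or if a joint passes its speed limit or range.

## Working session

There is one attempt and no reset: what is moved stays moved. The work goes in short steps, Python scripts to look and compute and a tool call to move; the robot and the scene stay as the last step left them, time stands still between calls to the robot, and variables do not carry over. Pictures are saved under pics/ and viewed, and the job is handed in when it is done.

Besides the shell and the picture viewer there is one more tool, called after "Request:" by a JSON object that holds its "fn" and its "kwargs". arm_command: Moves the arm, as the interface text tells. Its arguments: {"type":"object","properties":{"series":{"type":"array","items":{"type":"array","items":{"type":"number"}}},"fingers":{"type":"number"}},"required":["series"]}

```bash
ls; mkdir -p pics; python3 - <<'E'
from rig import get_state, grab_frame
import cv2,pickle
fr={}
for n in("side","top","wrist"):
    f=grab_frame(n);fr[n]=f
    cv2.imwrite(f"pics/{n}0.png",f["img"][:,:,::-1])
    print(n,f["camera_matrix"].tolist(),f["rvec"],f["tvec"])
pickle.dump(fr,open("fr0.pkl","wb"))
s=get_state();print(s)
E
```

```text
pics
side [[499.79121235878705, 0.0, 277.1141355068247], [0.0, 499.79121235878705, 206.0877315861213], [0.0, 0.0, 1.0]] [ 0.25656255 -2.4594737   1.68115718] [0.58191863 0.06419363 0.96868627]
top [[409.6233302951948, 0.0, 278.9133597658297], [0.0, 409.6233302951948, 209.195130197851], [0.0, 0.0, 1.0]] [ 2.17403385 -2.1774851   0.09723214] [0.1644488  0.5698758  0.95793459]
wrist [[377.54317711544417, 0.0, 280.3450702587121], [0.0, 377.54317711544417, 216.12388505227915], [0.0, 0.0, 1.0]] [-2.31749028 -1.70920342 -0.26490286] [-0.64881416 -0.03843307  0.39215353]
{'time': 0.15, 'joint_pos': array([-1.0078092 ,  0.5016594 , -0.42683297,  1.55117874,  0.2208121 ,
        1.13832555, -0.2103416 ]), 'joint_vel': array([ 0.00094793, -0.00067342, -0.00151338, -0.00443608, -0.00022277,
        0.00059052,  0.00019166]), 'joint_torque': array([-7.53096101e-03, -5.67096198e+01, -5.82568243e+00, -2.79448360e+01,
       -6.87104487e-02,  2.65254860e-02,  9.67028654e-05]), 'ee_pos': array([0.19183777, 0.62050728, 0.23991307]), 'tool_rot': array([-1.38677905e-04,  1.49332368e-01,  9.88786765e-01, -7.46982115e-04]), 'force': array([ 0.15024064,  0.61487544, -0.35774713]), 'torque': array([ 0.08603678,  0.03792004, -0.02549352]), 'grip_width': 0.09173387440239326}
```

View pics/side0.png

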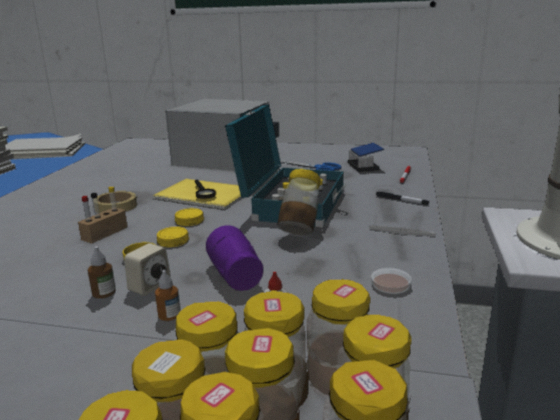

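View pics/top0.png

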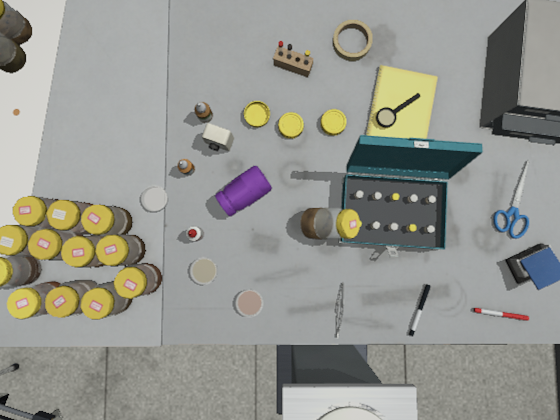

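View pics/wrist0.png

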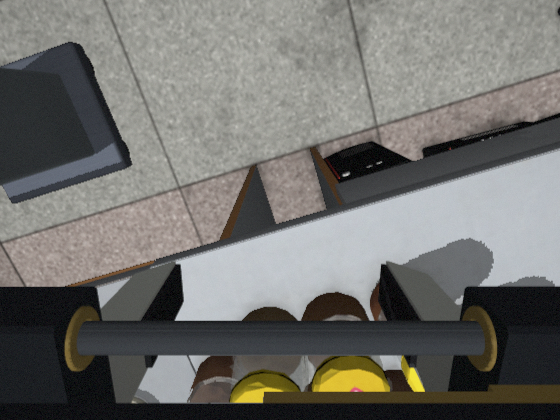

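The side and top views show the jar's yellow lid near top (348,223) leaning over the case's left wall, with the open lid at the rear. The latch is at about (393,252). Next I'll zoom in.

```bash
cat > h.py <<'E'
import numpy as np,cv2,pickle
def cam(f):
    R=cv2.Rodrigues(np.array(f["rvec"]))[0];t=np.array(f["tvec"]).reshape(3);return np.array(f["camera_matrix"]),R,t
def ray(f,uv):
    K,R,t=cam(f);d=R.T@np.linalg.inv(K)@np.array([uv[0],uv[1],1.]);return -R.T@t,d/np.linalg.norm(d)
def onz(f,uv,z):
    c,d=ray(f,uv);return c+d*(z-c[2])/d[2]
def proj(f,p):
    K,R,t=cam(f);q=K@(R@np.array(p,float)+t);return q[:2]/q[2]
def tri(f1,u1,f2,u2):
    c1,d1=ray(f1,u1);c2,d2=ray(f2,u2)
    A=np.stack([d1,-d2],1);s=np.linalg.lstsq(A,c2-c1,rcond=None)[0]
    a=c1+d1*s[0];b=c2+d2*s[1];return (a+b)/2,np.linalg.norm(a-b)
E
python3 - <<'E'
from h import *
fr=pickle.load(open("fr0.pkl","rb"))
for n in fr: print(n,ray(fr[n],(280,210)))
t=fr["top"]["img"][120:280,280:500,::-1];cv2.imwrite("pics/topz.png",cv2.resize(t,None,fx=3.6,fy=3.6,interpolation=cv2.INTER_CUBIC))
t=fr["side"]["img"][90:250,200:360,::-1];cv2.imwrite("pics/sidez.png",cv2.resize(t,None,fx=3.7,fy=3.7,interpolation=cv2.INTER_CUBIC))
E
```

```text
side (array([0.35719477, 0.98637673, 0.4249424 ]), array([ 0.2139317 , -0.90511667, -0.36741945]))
top (array([0.48247361, 0.16366959, 1.00492387]), array([ 0.08718152, -0.00277672, -0.99618857]))
wrist (array([0.11278707, 0.64490456, 0.38418549]), array([ 0.2756124 , -0.08783131, -0.95724786]))
```

View pics/topz.png

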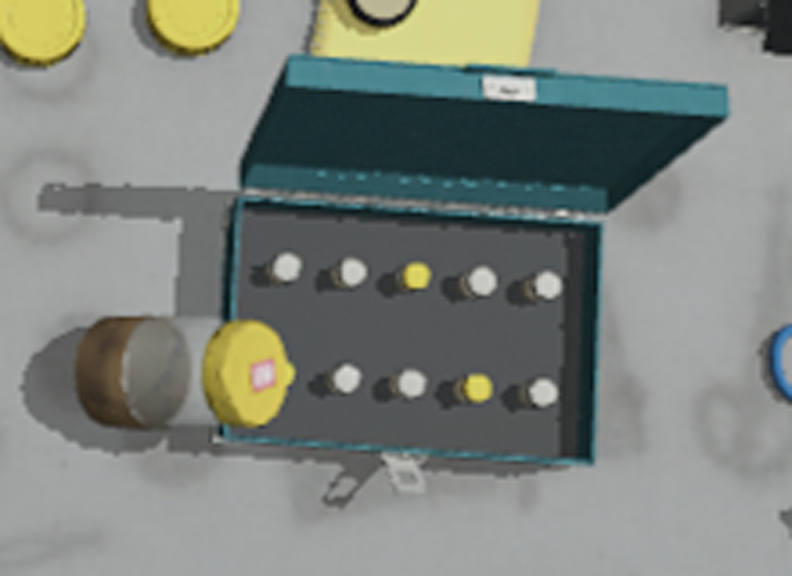

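View pics/sidez.png

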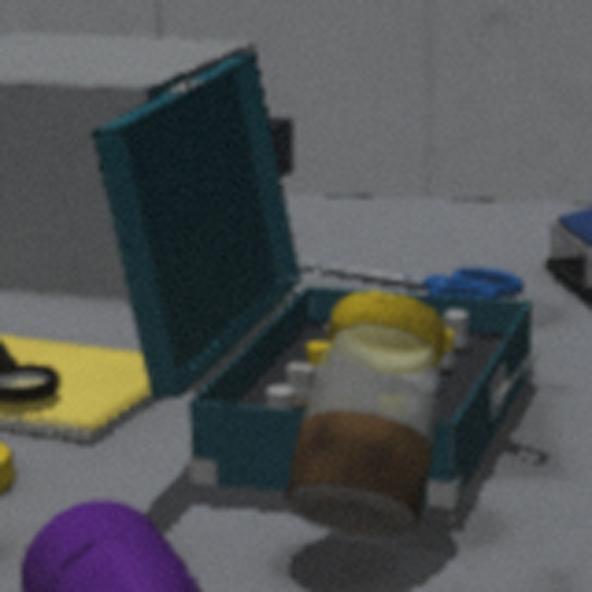

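```bash
python3 - <<'E'
from h import *
np.set_printoptions(precision=4,suppress=True)
fr=pickle.load(open("fr0.pkl","rb"));T=fr["top"];S=fr["side"]
z=lambda p:(280+(p[0]+.5)/3.6-.5,120+(p[1]+.5)/3.6-.5)
c=[onz(T,z(p),0.052) for p in((238,200),(602,223),(593,462),(222,437))]
for p in c: print(p)
RL,RR,FR,FL=c
print("len",np.linalg.norm(RL-RR),np.linalg.norm(FL-FR),np.linalg.norm(RL-FL),np.linalg.norm(RR-FR))
d=(RL-RR+FL-FR)[:2]; yaw=np.arctan2(-d[0],d[1]);print("yaw",yaw)
R=np.array([[np.cos(yaw),-np.sin(yaw)],[np.sin(yaw),np.cos(yaw)]])
o=sum(c)[:2]/4-R@[0.002,0];print("origin",o)
# case-frame conv
def W(p): return np.r_[o+R@np.array(p[:2]),p[2]]
np.savez("case.npz",o=o,R=R,yaw=yaw)
# lid edge: solve angle from free edge pixels (top): outer edge corner pts
for a in(1.55,1.6,1.65,1.7,1.75,1.8):
    out=[]
    for y in(.121,-.121):
        r=.164;h=.020
        # shut: edge at x=85-164, z=52+20 ; rotate by a about hinge
        dx=-r*np.cos(a)+h*np.sin(a); dz=r*np.sin(a)+h*np.cos(a)
        P=W((.085+dx,y,.052+dz)); u=proj(T,P); s=proj(S,P)
        out+=[(u-[280,120])*3.6,(s-[200,90])*3.7]
    print(a,*out)
for a in(.5,.75,1.0):
    P=W((-.082-.035*np.sin(a),0,.03+.035*np.cos(a)));print("latch",a,(proj(T,P)-[280,120])*3.6)
# jar top
zs=lambda p:(200+(p[0]+.5)/3.7-.5,90+(p[1]+.5)/3.7-.5)
P,e=tri(T,z((262,374)),S,zs((392,303)));print("jar top?",P,e, "case",R.T@(P[:2]-o),P[2])
for zz in(.1,.11,.12):
    P=onz(T,z((262,374)),zz);print(zz,R.T@(P[:2]-o))
# predict jar geometry: base pivot at b; lean 43
E
```

```text
[0.6478 0.0061 0.052 ]
[ 0.6323 -0.2312  0.052 ]
[ 0.477  -0.2195  0.052 ]
[0.4934 0.0189 0.052 ]
len 0.23785501891238445 0.2389974839603473 0.15496784303301342 0.15573120382121375
yaw -0.0671081331564349
origin [ 0.5606 -0.1063]
1.55 [282.3795 106.3229] [144.5328 120.9772] [727.6005 135.007 ] [272.9395  47.8259]
1.6 [282.7373  92.0218] [130.9274 122.3362] [726.983  120.6178] [261.4049  49.107 ]
1.65 [282.9432  78.0835] [117.5393 124.4144] [725.9966 106.5781] [250.0277  50.9914]
1.7 [282.9978  64.5602] [104.4049 127.1999] [724.6483  92.941 ] [238.8386  53.4699]
1.75 [282.9022  51.5015] [ 91.5592 130.6789] [722.9469  79.7562] [227.8672  56.5314]
1.8 [282.6584  38.9531] [ 79.0358 134.8357] [720.9027  67.0704] [217.1423  60.1633]
latch 0.5 [409.8196 484.6044]
latch 0.75 [407.1402 495.542 ]
latch 1.0 [403.8978 503.9718]
jar top? [0.5314 0.0041 0.1159] 0.0018316682917336687 case [-0.0365  0.1081] 0.115875514789862
0.1 [-0.0364  0.1051]
0.11 [-0.037   0.1069]
0.12 [-0.0377  0.1087]
```

```bash
cat >> h.py <<'E'
def case():
    c=np.load("case.npz");return c["o"],c["R"],float(c["yaw"])
def W(p):
    o,R,y=case();return np.r_[o+R@np.array(p[:2]),p[2]]
def C(p):
    o,R,y=case();return np.r_[R.T@(np.array(p[:2])-o),p[2]]
def toolR(s):
    q=s["tool_rot"];from scipy.spatial.transform import Rotation as Ro
    return Ro.from_quat([q[1],q[2],q[3],q[0]]).as_matrix()
def shift(s,tipcase):
    "tool shift (cm) to bring finger tip centre to case-frame point"
    A=toolR(s);tip=s["ee_pos"]+A[:,2]*.014
    return 100*A.T@(W(tipcase)-tip)
def turn(s,deg_case):
    "turn (deg) so tool x points at angle deg_case in case frame"
    A=toolR(s);o,R,y=case();a=np.degrees(np.arctan2(A[1,0],A[0,0]))
    return -((deg_case+np.degrees(y)-a+180)%360-180)
E
python3 - <<'E'
from h import *
np.set_printoptions(precision=3,suppress=True)
from rig import get_state
fr=pickle.load(open("fr0.pkl","rb"));T=fr["top"];S=fr["side"]
for p in((-.037,.2187,.0455),(-.037,.192,.0205),(-.037,.108,.1104),(-.037,.108+.0234,.132),(-.037,.085,.088)):
    print((proj(T,W(p))-[280,120])*3.6,(proj(S,W(p))-[200,90])*3.7)
s=get_state();print(toolR(s));print(turn(s,90),shift(s,(-.037,.045,.23)), W((-.037,.045,.23)))
E
```

```text
[ 71.57  366.799] [343.724 492.039]
[109.548 371.593] [357.432 515.717]
[259.014 372.493] [393.227 310.947]
[226.045 367.926] [382.784 285.89 ]
[289.548 376.871] [402.959 336.192]
[[-0.955  0.295 -0.   ]
 [ 0.295  0.955 -0.001]
 [ 0.    -0.002 -1.   ]]
76.66852893825988 [-52.059 -55.018  -0.328] [ 0.527 -0.059  0.23 ]
```

Request:
{"fn": "arm_command", "kwargs": {"series": [[-3,-3,-0.3,4],[-6,-6,-0.3,8],[-9,-10,-0.3,13],[-12,-13,-0.3,18],[-15,-16,-0.3,23],[-18,-19,-0.3,28],[-21,-22,-0.3,33],[-24,-25,-0.3,38],[-27,-28,-0.3,43],[-30,-32,-0.3,48],[-33,-35,-0.3,53],[-36,-38,-0.3,58],[-39,-41,-0.3,63],[-42,-44,-0.3,68],[-45,-47,-0.3,72],[-48,-50,-0.3,76.7],[-50,-53,-0.3,76.7],[-52.1,-55,-0.3,76.7],[-52.1,-55,-0.3,76.7],[-52.1,-55,-0.3,76.7]], "fingers": 0}}

```text
time: 2.15
ee_pos: [0.527, -0.0586, 0.2433]
tool_rot: [-0.0, 0.731, 0.682, -0.0]
force: [0.4, -0.3, 0.5]
grip_width: 0.0008
```

Request:
{"fn": "arm_command", "kwargs": {"series": [[0,0,3,0],[0,0,6,0],[0,0,9,0],[0,0,12,0],[0,0,14,0],[0,0,15.5,0],[0,0,16,0],[0,0,16,0]]}}

```text
time: 2.95
ee_pos: [0.5265, -0.0569, 0.0832]
tool_rot: [-0.001, 0.73, 0.683, -0.0]
force: [-0.0, 0.6, -0.3]
grip_width: 0.0005
```

```bash
cat > look.py <<'E'
import sys
from h import *
from rig import get_state, grab_frame
np.set_printoptions(precision=4,suppress=True)
k=sys.argv[1];fr={}
out=[]
for n,(x,y,w,h) in {"side":(180,60,200,200),"top":(270,110,200,200)}.items():
    f=grab_frame(n);fr[n]=f
    out.append(cv2.resize(f["img"][y:y+h,x:x+w,::-1],None,fx=2,fy=2,interpolation=cv2.INTER_CUBIC))
cv2.imwrite(f"pics/{k}.png",np.hstack(out));pickle.dump(fr,open(f"{k}.pkl","wb"))
s=get_state();A=toolR(s);print(s["time"],"tip case",C(s["ee_pos"]+A[:,2]*.014),"F",s["force"])
E
python3 look.py a1
```

```text
3.05 tip case [-0.0361  0.0464  0.0704] F [ 0.19   -0.5533  0.8019]
```

View pics/a1.png

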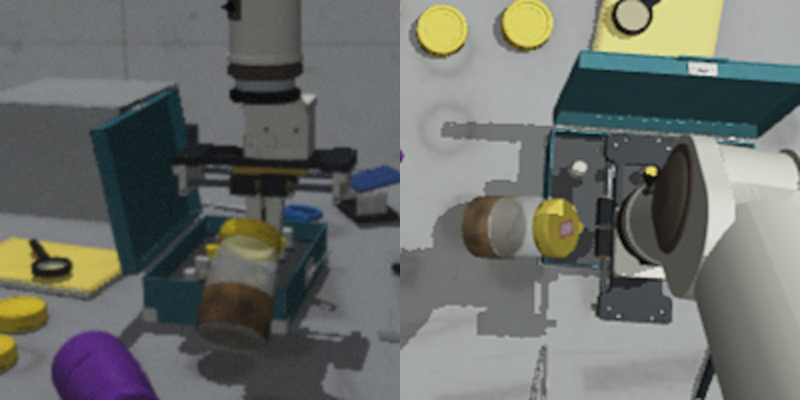

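The finger stands about 30 mm from the lid's lower edge. I'll start the push along the arc.

Request:
{"fn": "arm_command", "kwargs": {"series": [[0.7,0,0,0],[1.4,0,0,0],[2.0,0,0,0],[2.5,0,0,0],[2.8,0,-0.1,0],[3.0,0,-0.25,0],[3.2,0,-0.4,0],[3.4,0,-0.6,0],[3.6,0,-0.75,0],[3.8,0,-0.9,0],[4.0,0,-1.05,0],[4.2,0,-1.2,0],[4.2,0,-1.2,0]]}}

```text
time: 4.35
ee_pos: [0.5303, -0.0159, 0.096]
tool_rot: [0.0, 0.73, 0.683, 0.0]
force: [0.2, -0.8, 0.6]
grip_width: 0.0005
```

```bash
python3 look.py a2
```

```text
4.45 tip case [-0.0365  0.0877  0.0817] F [ 0.3275 -1.3487  0.4903]
```

View pics/a2.png

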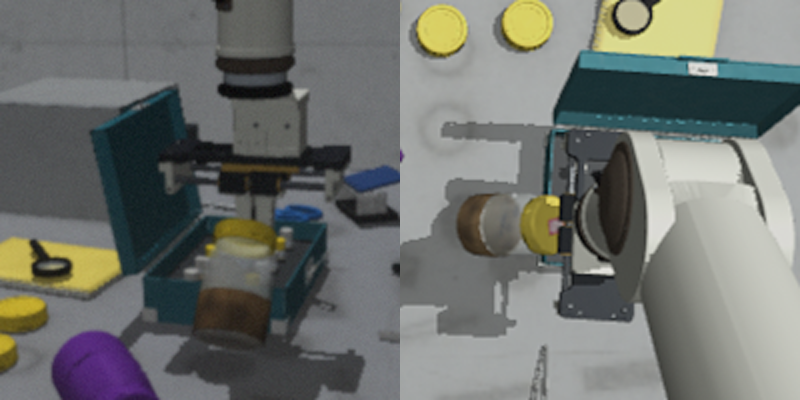

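Request:
{"fn": "arm_command", "kwargs": {"series": [[0.2,0,-0.15,0],[0.4,0,-0.3,0],[0.6,0,-0.4,0],[0.8,0,-0.55,0],[1.0,0,-0.65,0],[1.2,0,-0.75,0],[1.4,0,-0.85,0],[1.6,0,-0.95,0],[1.8,0,-1.05,0],[1.8,0,-1.05,0]]}}

```text
time: 5.45
ee_pos: [0.5315, 0.0021, 0.1063]
tool_rot: [-0.0, 0.73, 0.683, 0.0]
force: [-0.3, -0.1, 1.0]
grip_width: 0.0005
```

```bash
python3 look.py a3
```

```text
5.55 tip case [-0.0365  0.1057  0.0922] F [ 0.1063 -0.2677 -0.2902]
```

View pics/a3.png

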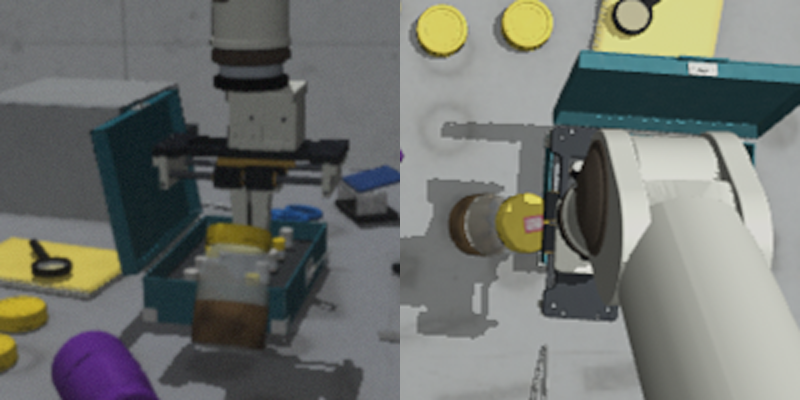

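The jar is tipping up without the foot sliding noticeably. I'll keep pushing, slowly.

Request:
{"fn": "arm_command", "kwargs": {"series": [[0.15,0,-0.1,0],[0.3,0,-0.2,0],[0.45,0,-0.25,0],[0.6,0,-0.3,0],[0.75,0,-0.4,0],[0.9,0,-0.45,0],[1.05,0,-0.5,0],[1.2,0,-0.55,0],[1.2,0,-0.55,0],[1.2,0,-0.55,0],[1.2,0,-0.55,0]]}}

```text
time: 6.65
ee_pos: [0.5321, 0.0134, 0.1117]
tool_rot: [-0.0, 0.731, 0.683, -0.0]
force: [0.1, -0.4, -0.3]
grip_width: 0.0002
```

```bash
python3 look.py a4
```

```text
6.75 tip case [-0.0365  0.1175  0.0977] F [0.1068 0.0664 0.9751]
```

View pics/a4.png

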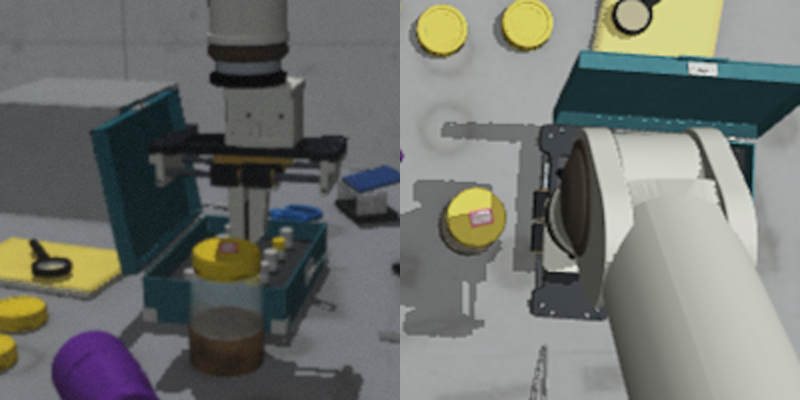

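The jar stands upright at about (475,220) in the right panel. I'll back off, then go up and over to behind the lid.

Request:
{"fn": "arm_command", "kwargs": {"series": [[-1,0,0,0],[-3,0,0,0],[-5,0,-1,0],[-7,0,-3,0],[-9,0,-6,0],[-11,0,-9,0],[-13,0,-12,0],[-15,0,-15,0],[-16,0,-16,0],[-16.8,0,-16,0],[-16.8,3,-16,0],[-16.8,6,-16,0],[-16.8,9,-16,0],[-16.8,12,-16,0],[-16.8,15,-16,0],[-16.8,18,-16,0],[-16.8,20,-16,0],[-16.8,21.5,-16,0],[-16.8,21.5,-16,0]]}}

```text
time: 8.65
ee_pos: [0.7357, -0.1673, 0.2675]
tool_rot: [-0.002, 0.73, 0.683, -0.001]
force: [0.5, 0.2, 0.1]
grip_width: 0.0004
```

```bash
python3 look.py a5; python3 -c "
import cv2,pickle
f=pickle.load(open('a5.pkl','rb'))['top'];cv2.imwrite('pics/a5t.png',f['img'][:,:,::-1])"
```

```text
8.75 tip case [ 0.1773 -0.05    0.2549] F [0.2918 0.0258 0.2933]
```

View pics/a5.png

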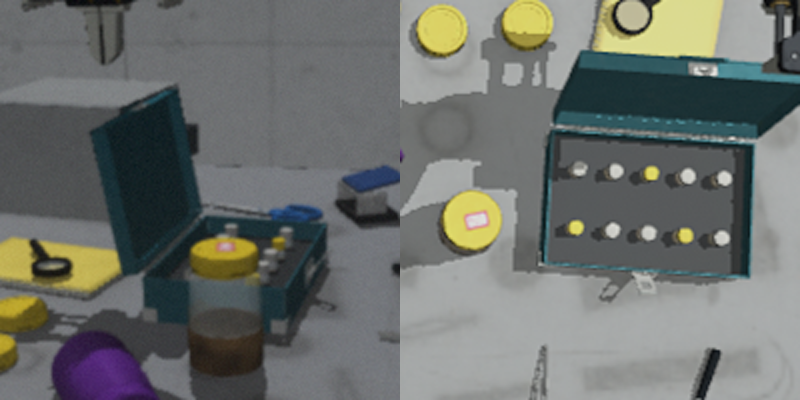

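View pics/a5t.png

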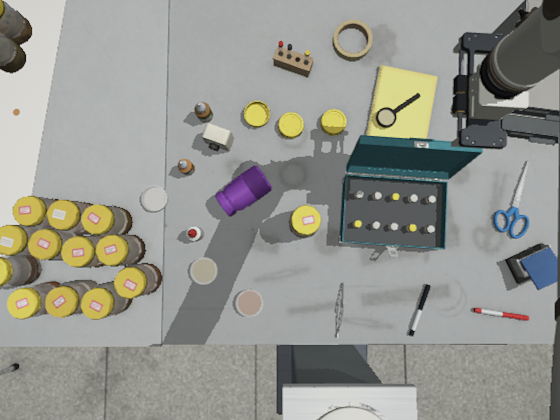

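Request:
{"fn": "arm_command", "kwargs": {"series": [[0,0,3,0],[0,0,6,0],[0,0,7.7,0],[0,0,7.7,0],[0,-1,7.7,0],[0,-2,7.7,0],[0,-3,7.6,0],[0,-4,7.4,0],[0,-5,7.3,0],[0,-6,7.2,0],[0,-7,7.2,0],[0,-8,7.2,0],[0,-9,7.3,0],[0,-10,7.5,0],[0,-11,7.7,0],[0,-12,8.1,0],[0,-12.6,8.3,0],[0,-12.6,8.3,0]]}}

```text
time: 10.55
ee_pos: [0.608, -0.16, 0.1879]
tool_rot: [-0.001, 0.731, 0.683, -0.001]
force: [0.1, 0.8, -0.0]
grip_width: 0.0004
```

```bash
python3 look.py a6
```

```text
10.65 tip case [ 0.0522 -0.0504  0.1744] F [-0.7346  0.0534 -0.1311]
```

View pics/a6.png

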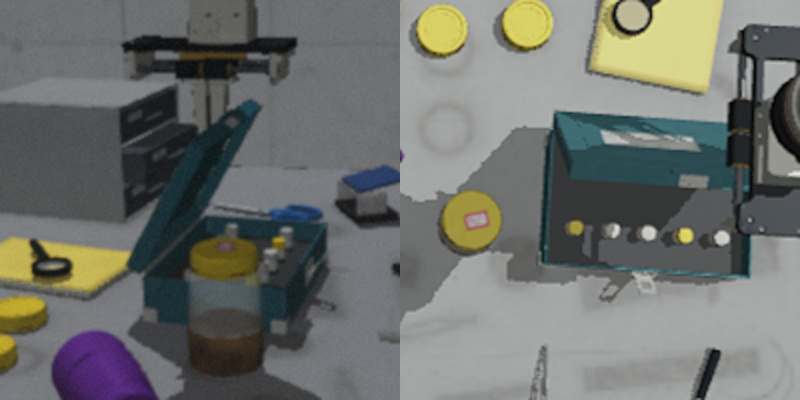

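The lid is at roughly 1.0 rad and following the finger. I'll continue the arc down to shut.

Request:
{"fn": "arm_command", "kwargs": {"series": [[0,-1,0.4,0],[0,-2,1.0,0],[0,-2.8,1.7,0],[0,-3.5,2.3,0],[0,-4.2,3.1,0],[0,-4.9,3.9,0],[0,-5.5,4.7,0],[0,-6.1,5.4,0],[0,-6.5,6.2,0],[0,-6.9,7.0,0],[0,-7.2,7.7,0],[0,-7.4,8.3,0],[0,-7.6,8.9,0],[0,-7.7,9.4,0],[0,-7.8,9.8,0],[0,-7.8,10.0,0],[0,-7.8,10.2,0],[0,-7.8,10.3,0],[0,-7.8,10.3,0]]}}

```text
time: 12.55
ee_pos: [0.5319, -0.1549, 0.0866]
tool_rot: [-0.0, 0.731, 0.683, 0.0]
force: [-2.9, 1.7, 8.9]
grip_width: 0.0007
```

```bash
python3 look.py a7
```

```text
12.65 tip case [-0.0254 -0.0504  0.0727] F [-2.7638  0.7343  8.4311]
```

View pics/a7.png

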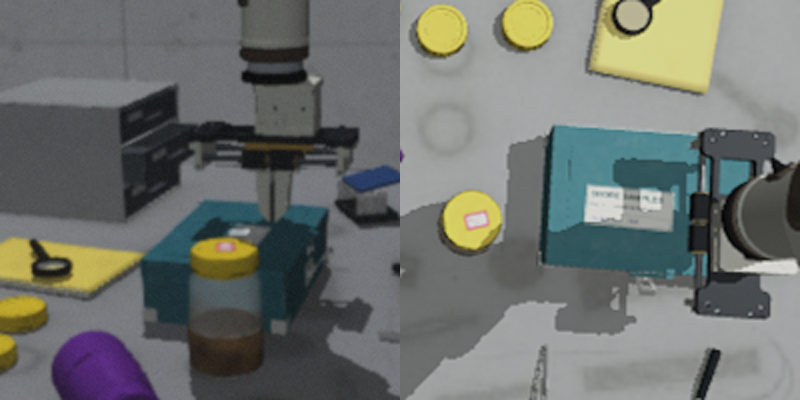

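Request:
{"fn": "arm_command", "kwargs": {"series": [[0,0,0.3,0],[0,0,0.3,0],[0,0,0,0],[0,0,-3,0],[0,0,-6,0],[1,-2,-7,0],[2,-4,-7,0],[3,-6,-7,0],[4,-8,-7,0],[5,-10,-7,0],[5,-12,-7,0],[5,-12,-7,0]]}}

```text
time: 13.85
ee_pos: [0.4129, -0.0963, 0.1555]
tool_rot: [-0.001, 0.731, 0.683, -0.0]
force: [-1.0, -0.5, 0.8]
grip_width: 0.0004
```

```bash
python3 look.py a8; python3 - <<'E'
from h import *
fr=pickle.load(open("a8.pkl","rb"));im=fr["side"]["img"][140:240,270:370,::-1];im2=pickle.load(open("a5.pkl","rb"))["top"]["img"][230:280,360:430,::-1]
cv2.imwrite("pics/a8s.png",np.hstack([cv2.resize(im,(400,400),interpolation=2),cv2.resize(im2,(400,400),interpolation=2)]))
for a in(.5,.6,.7,.8,.9,1.):
    P=[W((-.082-.035*np.sin(a),y,.03+.035*np.cos(a))) for y in (.01,-.01)];print(a,*[(proj(fr["side"],p)-[270,140])*4 for p in P],*[(proj(fr["top"],p)-[360,230])*[400/70,8] for p in P])
E
```

```text
13.95 tip case [-0.1446 -0.0004  0.1422] F [0.74   0.509  0.5676]
0.5 [293.36262617 175.68820501] [299.35587289 164.79169087] [168.44197107 194.59941191] [218.28992735 199.19808314]
0.6 [298.54435956 179.11056049] [304.45817167 168.15928141] [166.91034342 204.90115051] [216.67560591 209.49349273]
0.7 [303.3690263  182.99410184] [309.20810733 171.98241559] [165.21233866 214.45217422] [214.87907186 219.03663005]
0.8 [307.78636683 187.29841009] [313.55623011 176.22132791] [163.36744327 223.15281348] [212.92097919 227.72792017]
0.9 [311.75054963 191.97852163] [317.45745283 180.83176723] [161.39663118 230.91462048] [210.82362743 235.47902622]
1.0 [315.22069882 196.98545837] [320.87156885 185.76551741] [159.32204606 237.66128673] [208.61062228 242.21376521]
```

View pics/a8.png

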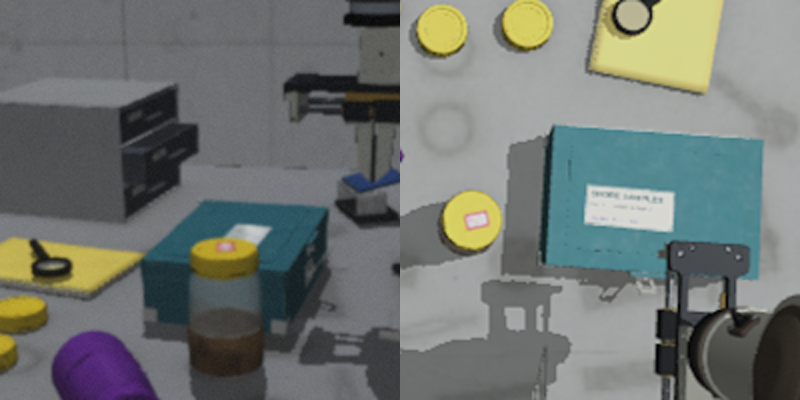

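View pics/a8s.png

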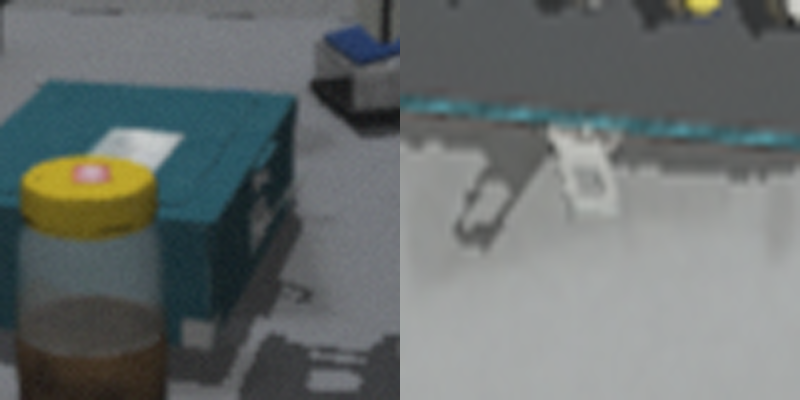

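The lid is shut flat and the latch is at about 0.6 rad. Next I'll descend in front of the latch.

Request:
{"fn": "arm_command", "kwargs": {"series": [[0,0,3,0],[0,0,6,0],[0,0,8.5,0],[0,0,9.7,0],[0,0,9.7,0],[0,0.7,9.7,0],[0,1.4,9.7,0],[0,1.4,9.7,0]]}}

```text
time: 14.75
ee_pos: [0.4324, -0.0981, 0.06]
tool_rot: [0.002, 0.73, 0.683, 0.001]
force: [0.5, -0.1, 0.7]
grip_width: 0.0003
```

```bash
python3 look.py a9
```

```text
14.85 tip case [-0.1304 -0.0003  0.0455] F [ 0.328  -0.305  -0.1309]
```

View pics/a9.png

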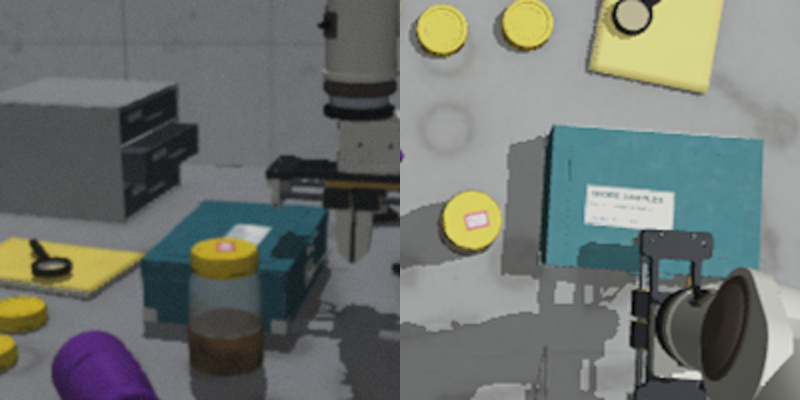

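Request:
{"fn": "arm_command", "kwargs": {"series": [[0,0.4,-0.1,0],[0,0.8,-0.2,0],[0,1.2,-0.4,0],[0,1.6,-0.5,0],[0,1.9,-0.6,0],[0,2.1,-0.6,0],[0,2.3,-0.6,0],[0,2.3,-0.6,0]]}}

```text
time: 15.65
ee_pos: [0.4468, -0.099, 0.0643]
tool_rot: [-0.004, 0.731, 0.682, -0.003]
force: [-14.6, 0.2, 17.8]
grip_width: 0.0006
```

Request:
{"fn": "arm_command", "kwargs": {"series": [[0,0.2,0,0],[0,0.4,0,0],[0,0.4,0,0],[0,0.4,0,0]]}}

```text
time: 16.05
ee_pos: [0.4469, -0.099, 0.0641]
tool_rot: [-0.007, 0.731, 0.682, -0.005]
force: [-22.7, 1.1, 29.2]
grip_width: 0.0006
```

```bash
python3 look.py b1
```

```text
16.15 tip case [-0.1143 -0.0003  0.0501] F [-24.247    2.0195  29.7329]
```

View pics/b1.png

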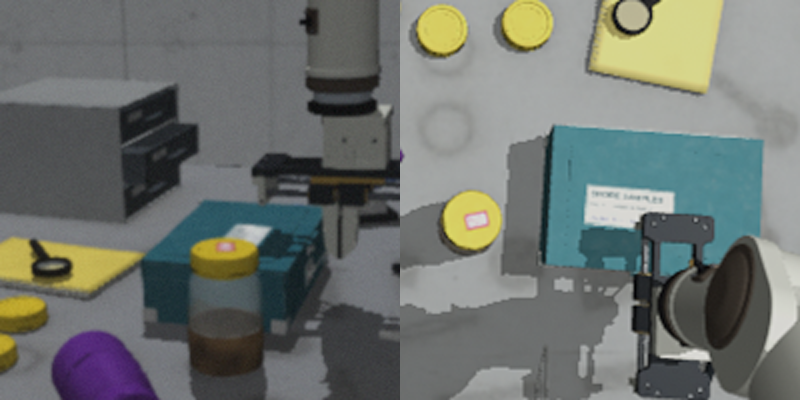

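The force (-24, 30) N lies along the latch plate, so the fingertip's taper is binding end-on. I'll back off and go lower.

Request:
{"fn": "arm_command", "kwargs": {"series": [[0,-0.6,0,0],[0,-1.5,0,0],[0,-2.4,0,0],[0,-3.2,0,0],[0,-3.2,1,0],[0,-3.2,2.2,0],[0,-3.2,2.2,0]]}}

```text
time: 16.85
ee_pos: [0.4236, -0.0972, 0.041]
tool_rot: [-0.001, 0.731, 0.683, -0.001]
force: [0.2, -0.5, -0.5]
grip_width: 0.0006
```

```bash
python3 look.py b2; python3 - <<'E'
from h import *
from rig import grab_frame
fr=pickle.load(open("b2.pkl","rb"));im=fr["side"]["img"][150:240,300:390,::-1];im2=fr["top"]["img"][220:270,350:420,::-1]
f=grab_frame("wrist");cv2.imwrite("pics/b2w.png",f["img"][:,:,::-1])
cv2.imwrite("pics/b2z.png",np.hstack([cv2.resize(im,(400,400),interpolation=2),cv2.resize(im2,(400,400),interpolation=2)]))
E
```

```text
16.95 tip case [-0.1368 -0.0004  0.0279] F [-0.2672 -0.1089  0.1435]
```

View pics/b2z.png

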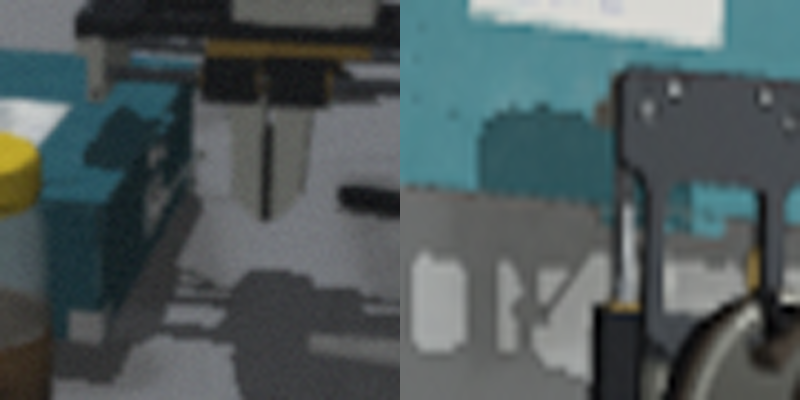

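View pics/b2w.png

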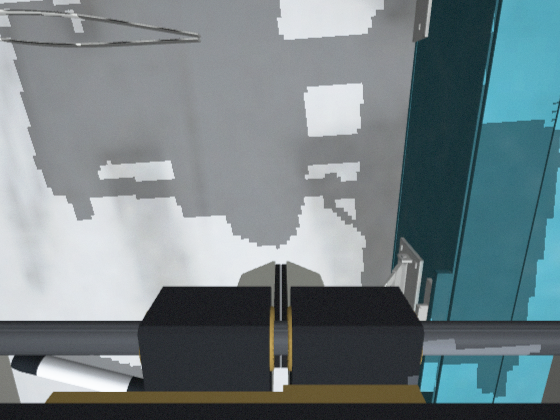

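The wrist and side views show the fingers taper to a point at the tip. The fingertip is now at 28 mm height, so the vertical part of the finger will meet the latch end.

Request:
{"fn": "arm_command", "kwargs": {"series": [[0,0.6,0,0],[0,1.2,0,0],[0,1.6,0,0],[0,1.9,-0.1,0],[0,2.1,-0.2,0],[0,2.3,-0.3,0],[0,2.5,-0.5,0],[0,2.7,-0.6,0],[0,2.7,-0.6,0]]}}

```text
time: 17.9
ee_pos: [0.4525, -0.0993, 0.0491]
tool_rot: [0.001, 0.731, 0.683, 0.001]
force: [-0.7, -0.0, 1.0]
grip_width: 0.0003
```

```bash
python3 look.py b3; python3 - <<'E'
from h import *
from rig import grab_frame
fr=pickle.load(open("b3.pkl","rb"));im=fr["side"]["img"][150:240,300:390,::-1];
f=grab_frame("wrist");cv2.imwrite("pics/b3z.png",np.hstack([cv2.resize(im,(400,400),interpolation=2),cv2.resize(f["img"][200:340,360:500,::-1],(400,400))]))
E
```

```text
18.0 tip case [-0.1087 -0.0003  0.0349] F [0.3427 0.772  0.5551]
```

View pics/b3z.png

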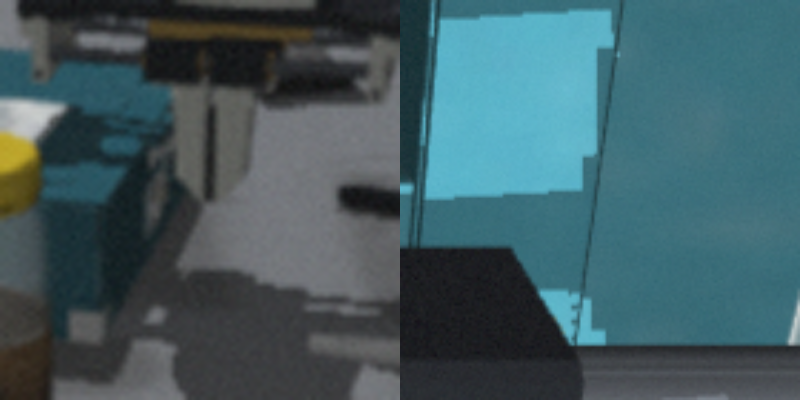

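Request:
{"fn": "arm_command", "kwargs": {"series": [[0,0.2,0,0],[0,0.4,0,0],[0,0.6,0,0],[0,0.6,0,0]]}}

```text
time: 18.45
ee_pos: [0.4556, -0.0995, 0.0483]
tool_rot: [-0.001, 0.731, 0.683, -0.001]
force: [-4.9, 1.4, 4.4]
grip_width: 0.0003
```

Request:
{"fn": "arm_command", "kwargs": {"series": [[0,0.15,0,0],[0,0.3,0,0],[0,0.3,0,0]]}}

```text
time: 18.75
ee_pos: [0.4557, -0.0995, 0.0478]
tool_rot: [-0.004, 0.731, 0.683, -0.003]
force: [-10.4, 0.7, 8.5]
grip_width: 0.0005
```

Request:
{"fn": "arm_command", "kwargs": {"series": [[0,-0.5,0,0],[0,-1.5,0,0],[0,-3,0,0],[0,-4,0,0],[0,-4,-3,0],[0,-4,-6,0],[-4,-4,-9,0],[-8,-4,-9,0],[-12,-4,-9,0],[-15,-4,-9,0],[-15,-4,-9,0]]}}

```text
time: 19.85
ee_pos: [0.4097, -0.2518, 0.1394]
tool_rot: [0.002, 0.733, 0.68, -0.0]
force: [0.1, -0.3, 0.2]
grip_width: 0.0005
```

```bash
python3 look.py b4; python3 - <<'E'
from h import *
from rig import grab_frame
fr=pickle.load(open("b4.pkl","rb"));im=fr["side"]["img"][150:240,270:360,::-1];im2=fr["top"]["img"][220:270,360:430,::-1]
f=grab_frame("wrist");fr["wrist"]=f;pickle.dump(fr,open("b4.pkl","wb"))
cv2.imwrite("pics/b4w.png",f["img"][:,:,::-1])
cv2.imwrite("pics/b4z.png",np.hstack([cv2.resize(im,(400,400),interpolation=2),cv2.resize(im2,(400,400),interpolation=2)]))
for a in(0,.3,.6,.9):
  print(a,*[proj(f,W((-.082-.035*np.sin(a),y,.03+.035*np.cos(a)))) for y in(.01,-.01)])
E
```

```text
19.95 tip case [-0.1409 -0.1507  0.1246] F [-0.61   -0.3114  0.8474]
0 [400.00860844 -72.92218159] [396.27583535 -25.78114849]
0.3 [377.97198346 -71.49767117] [374.97073126 -24.77203746]
0.6 [356.99349526 -67.62406004] [354.71252437 -22.05623978]
0.9 [339.64186356 -61.94589201] [337.95996934 -18.07869577]
```

View pics/b4z.png

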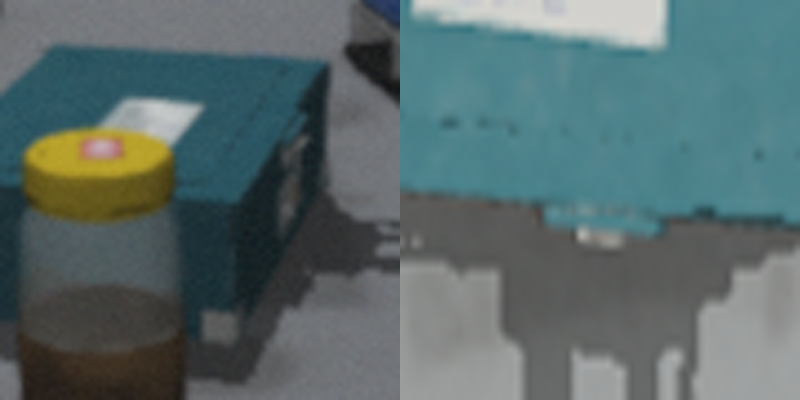

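View pics/b4w.png

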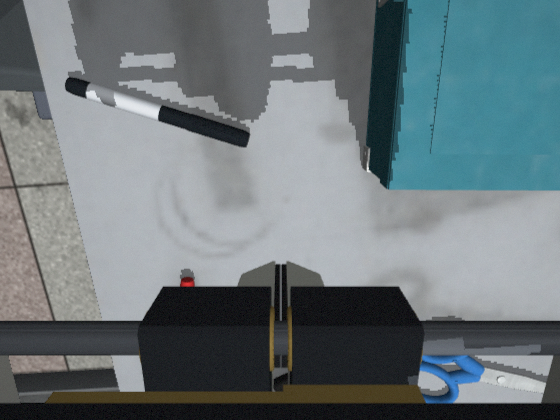

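Request:
{"fn": "arm_command", "kwargs": {"series": [[-3,0,0,0],[-6,0,-2,0],[-8,0,-4,0],[-8,0,-5,0],[-8,0,-5,0]]}}

```text
time: 20.5
ee_pos: [0.4061, -0.3256, 0.1898]
tool_rot: [0.001, 0.73, 0.683, 0.001]
force: [-0.2, 0.6, -0.3]
grip_width: 0.0005
```

```bash
python3 - <<'E'
from h import *
from rig import grab_frame
f=grab_frame("wrist");T=grab_frame("top")
np.set_printoptions(precision=1,suppress=True)
print([proj(f,W((-.082,y,.05))) for y in(.03,-.03)])
u,v=proj(f,W((-.09,0,.05)));u0=int(np.clip(u-50,0,460));v0=int(np.clip(v-40,0,320))
cv2.imwrite("pics/b5.png",np.hstack([cv2.resize(f["img"][v0:v0+100,u0:u0+100,::-1],(400,400),interpolation=2),cv2.resize(T["img"][230:270,370:410,::-1],(400,400),interpolation=2)]))
for a in(0,.1,.2,.3,.4,.5):
  for g in(-.002,.006):  # thickness outer
    P=[W((-.082-.035*np.sin(a)-g*np.cos(a),y,.03+.035*np.cos(a)-g*np.sin(a))) for y in(.01,-.01)]
    print(a,g,*[(proj(f,p)-[u0,v0])*4 for p in P],*[(proj(T,p)-[370,230])*10 for p in P])
P=[W((x,y,.072)) for x in(-.079,-.085) for y in (.025,-.025)]
print("lip",*[(proj(f,p)-[u0,v0])*4 for p in P],*[(proj(T,p)-[370,230])*10 for p in P])
E
```

```text
[array([ 379.8, -227.3]), array([ 372., -101.])]
0 -0.002 [ 301.5 -807.7] [ 289.2 -626.2] [203.2 161.2] [290.7 166.9]
0 0.006 [ 243.6 -807.8] [ 233.  -626.3] [201.8 196.3] [289.3 202. ]
0.1 -0.002 [ 276.2 -807.9] [ 264.6 -626.4] [202.6 176.5] [290.1 182.3]
0.1 0.006 [ 217.3 -803.7] [ 207.5 -622.9] [200.2 211.4] [287.7 217.2]
0.2 -0.002 [ 250.3 -806.2] [ 239.6 -625. ] [201.6 191.8] [289.1 197.6]
0.2 0.006 [ 191.4 -797.7] [ 182.3 -618. ] [198.3 226.1] [285.7 231.9]
0.3 -0.002 [ 224.4 -802.6] [ 214.4 -622. ] [200.2 206.9] [287.7 212.6]
0.3 0.006 [ 166.2 -790.1] [ 157.9 -611.8] [196.  240.2] [283.3 246. ]
0.4 -0.002 [ 198.7 -797.2] [ 189.5 -617.6] [198.4 221.5] [285.8 227.3]
0.4 0.006 [ 142.1 -780.9] [ 134.5 -604.2] [193.4 253.6] [280.6 259.3]
0.5 -0.002 [ 173.7 -790.1] [ 165.2 -611.8] [196.2 235.6] [283.5 241.4]
0.5 0.006 [ 119.4 -770.4] [ 112.5 -595.5] [190.5 266. ] [277.5 271.7]
lip [ 333.6 -995.8] [ 300.4 -524.3] [ 287.7 -995.9] [ 257.9 -524.3] [145.7 152.4] [366.  166.9] [144.6 178.9] [365.  193.4]
```

View pics/b5.png

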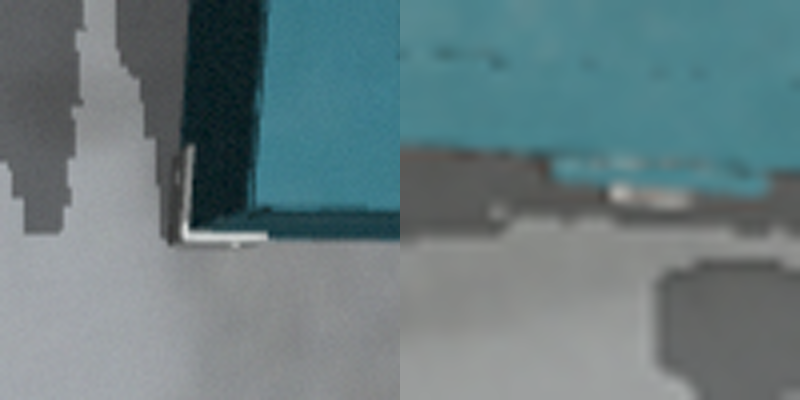

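Request:
{"fn": "arm_command", "kwargs": {"series": [[4,0,0,0],[8,0,0,0],[12,0,0,0],[15,0,0,0],[15,0,0,0]]}}

```text
time: 21.1
ee_pos: [0.4145, -0.1704, 0.1874]
tool_rot: [-0.002, 0.727, 0.686, 0.0]
force: [0.7, -0.4, -0.5]
grip_width: 0.0001
```

```bash
python3 - <<'E'
from h import *
from rig import grab_frame,get_state
f=grab_frame("wrist");T=grab_frame("top")
np.set_printoptions(precision=1,suppress=True)
u,v=proj(f,W((-.09,0,.05)));u0=int(np.clip(u-50,0,460));v0=int(np.clip(v-50,0,320));print(u,v)
cv2.imwrite("pics/b6.png",np.hstack([cv2.resize(f["img"][v0:v0+100,u0:u0+100,::-1],(400,400),interpolation=2),cv2.resize(T["img"][230:270,370:410,::-1],(400,400),interpolation=2)]))
cv2.imwrite("pics/b6t.png",T["img"][:,:,::-1])
for a in(0,.1,.2,.3,.4):
  for g in(-.002,.006):
    P=[W((-.082-.035*np.sin(a)-g*np.cos(a),y,.03+.035*np.cos(a)-g*np.sin(a))) for y in(.01,-.01)]
    print(a,g,*[(proj(f,p)-[u0,v0])*4 for p in P])
P=[W((x,y,.072)) for x in(-.079,-.085) for y in (.025,-.025)]
print("lip",*[(proj(f,p)-[u0,v0])*4 for p in P]);print(get_state()["force"])
E
```

```text
353.29089640567366 109.63000920381022
0 -0.002 [280.7 144.3] [271.1 266.2]
0 0.006 [233.1 143.9] [224.6 265.8]
0.1 -0.002 [259.9 144.1] [250.8 266.1]
0.1 0.006 [211.7 143.7] [203.7 265.3]
0.2 -0.002 [238.7 143.9] [230.1 265.7]
0.2 0.006 [190.5 143.5] [183.1 264.7]
0.3 -0.002 [217.6 143.8] [209.5 265.3]
0.3 0.006 [170.  143.4] [163.1 263.9]
0.4 -0.002 [196.6 143.6] [189.  264.7]
0.4 0.006 [150.4 143.3] [144. 263.]
lip [304.7  46.2] [279.  359.4] [267.3  45.9] [243.9 359. ]
[-0.6 -1.   0.2]
```

View pics/b6.png

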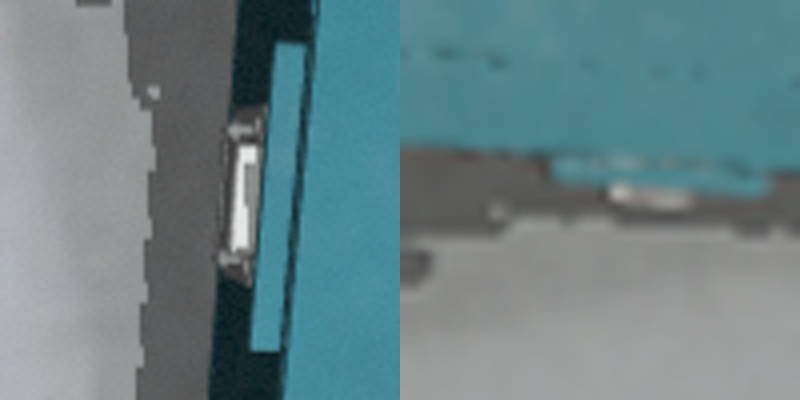

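View pics/b6t.png

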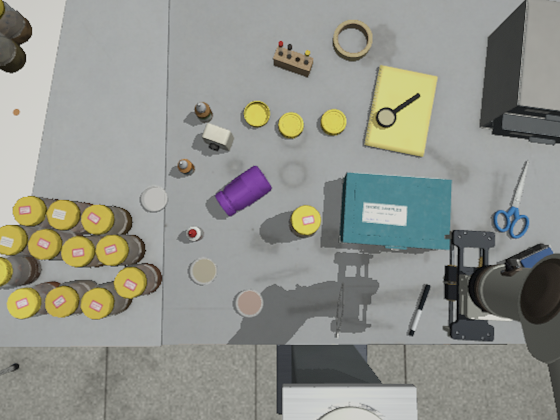

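```bash
python3 - <<'E'
from rig import ctrl,get_state
print(get_state()["force"],ctrl.job_done())
E
```

```text
the job is handed in; nothing more can be done
[-0.64508182 -0.98016249  0.23494078] None
```

I stood the jar upright, shut the lid and pushed the latch up against the case, then handed the job in at about 21 s of the 67 s allowed. No verdict is reported, so what follows rests on my own checks.

- **Jar:** The last top and side pictures show it standing upright beside the left wall, close to where its foot rested. I judged the upright stance by eye and did not measure the tilt.
- **Lid:** The finger met firm resistance of about 9 N at 73 mm above the bench, against a shut height of 72 mm. The lid lies flat in the pictures.
- **Latch:** The first push bound end-on, reaching about 38 N on the tool, because the fingertips taper to a point. I backed off, went lower and pushed again. The wrist and top views then put the latch at about 0.03 rad, uncertain by about 0.04 and under the 0.12 limit.
- **Other things on the bench:** The bystanders look unmoved in the final top picture; I did not measure them. The gripper was clear of everything when I handed in.

No final check failed or disagreed. The second latch push also ended with some upward force (8.5 N), so I relied on the pictures, not the contact force, for the latch angle.

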